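Confirm the picks at the stations

TASK

Confirm today's stock check at the pick stations by pressing their green buttons lightly with the fingertips, each fully in until it stays down: first the button in front of the black tin, then the one in front of the purple carton, then the one in front of the white label roll. The tamper's button must stay out, and the goods must stay standing where they are: lift and shift nothing.

Things in the scene. Friction and masses are not known exactly. Their poses are not given: they have to be found in the camera images.
- station_tin: grey pick station fixed to the bench, carrying the black screw-lid tin (65 mm across, 68 mm tall); base plate 170 x 116 x 12 mm, with a raised button housing (46 x 64 mm, top 30 mm above the bench) at its front end, towards the robot, and the goods on the mat behind. Origin: centre of the underside; x from the button to the goods, z up
- tin_button_top (a point): centre of the top of the green mushroom button of the station of the black screw-lid tin (65 mm across, 68 mm tall); 34 mm across, 56 mm in front of the station's centre; its top is 48 mm above the bench when out. This point goes down with the button; pushed fully in, the button still stands 9 mm proud of its housing
- button_tin (a joint): how far this button is pushed in, m: 0 out, 0.009 fully in. Button and bezel sit on a rubber cushion that gives way by about 1 mm for every 3 N and springs back. It goes straight down against about 2.5 N of friction, has no spring, and stays where it is left (at about 0.009)
- item_tin: the black screw-lid tin (65 mm across, 68 mm tall), loose on its station, about 30 mm behind the station's centre and about 86 mm behind the button; origin at the centre of its underside, 12 mm above the bench
- station_carton: grey pick station fixed to the bench, carrying the narrow purple carton (105 x 41 x 59 mm, lying long side across the station); base plate 170 x 116 x 12 mm, with a raised button housing (46 x 64 mm, top 30 mm above the bench) at its front end, towards the robot, and the goods on the mat behind. Origin: centre of the underside; x from the button to the goods, z up
- carton_button_top (a point): centre of the top of the green mushroom button of the station of the narrow purple carton (105 x 41 x 59 mm, lying long side across the station); 34 mm across, 56 mm in front of the station's centre; its top is 48 mm above the bench when out. This point goes down with the button; pushed fully in, the button still stands 9 mm proud of its housing
- button_carton (a joint): how far this button is pushed in, m: 0 out, 0.009 fully in. Button and bezel sit on a rubber cushion that gives way by about 1 mm for every 3 N and springs back. It goes straight down against about 2.5 N of friction, has no spring, and stays where it is left (at about 0.009)
- item_carton: the narrow purple carton (105 x 41 x 59 mm, lying long side across the station), loose on its station, about 30 mm behind the station's centre and about 86 mm behind the button; origin at the centre of its underside, 12 mm above the bench
- station_roll: grey pick station fixed to the bench, carrying the white roll of paper labels (83 mm across, 30 mm tall, lying flat); base plate 170 x 116 x 12 mm, with a raised button housing (46 x 64 mm, top 30 mm above the bench) at its front end, towards the robot, and the goods on the mat behind. Origin: centre of the underside; x from the button to the goods, z up
- roll_button_top (a point): centre of the top of the green mushroom button of the station of the white roll of paper labels (83 mm across, 30 mm tall, lying flat); 34 mm across, 56 mm in front of the station's centre; its top is 48 mm above the bench when out. This point goes down with the button; pushed fully in, the button still stands 9 mm proud of its housing
- button_roll (a joint): how far this button is pushed in, m: 0 out, 0.009 fully in. Button and bezel sit on a rubber cushion that gives way by about 1 mm for every 3 N and springs back. It goes straight down against about 2.5 N of friction, has no spring, and stays where it is left (at about 0.009)
- item_roll: the white roll of paper labels (83 mm across, 30 mm tall, lying flat), loose on its station, about 30 mm behind the station's centre and about 86 mm behind the button; origin at the centre of its underside, 12 mm above the bench
- station_tamper: grey pick station fixed to the bench, carrying the coffee tamper (58 mm steel foot, wooden knob, 86 mm tall); base plate 170 x 116 x 12 mm, with a raised button housing (46 x 64 mm, top 30 mm above the bench) at its front end, towards the robot, and the goods on the mat behind. Origin: centre of the underside; x from the button to the goods, z up
- tamper_button_top (a point): centre of the top of the green mushroom button of the station of the coffee tamper (58 mm steel foot, wooden knob, 86 mm tall); 34 mm across, 56 mm in front of the station's centre; its top is 48 mm above the bench when out. This point goes down with the button; pushed fully in, the button still stands 9 mm proud of its housing
- button_tamper (a joint): how far this button is pushed in, m: 0 out, 0.009 fully in. Button and bezel sit on a rubber cushion that gives way by about 1 mm for every 3 N and springs back. It goes straight down against about 2.5 N of friction, has no spring, and stays where it is left (at about 0.009)
- item_tamper: the coffee tamper (58 mm steel foot, wooden knob, 86 mm tall), loose on its station, about 30 mm behind the station's centre and about 86 mm behind the button; origin at the centre of its underside, 12 mm above the bench
Things that resemble listed ones, but are neither listed nor needed, are in the scene too. Leave any blue or orange look-alike of the item_tin alone.

How it is judged:
By the outcome, as a careful person would: the job done as asked, in the order asked, and still so for the second after the job is handed in, with the robot touching nothing.
It also fails if it takes over 48 s, if anything falls off the work surface, if the arm or the gripper's body presses on something with over 40 N, if the wrist force passes 120 N, or if a joint passes its speed limit or range.

ROBOT

A 6-joint arm with a two-finger parallel gripper is mounted at the origin on a cart in front of the work surface, level with it; the furniture and walls round the work are solid. World frame = base frame: x ahead of the robot, y to its left, z up, the work surface at z = 0. Lengths are in mm, angles in rad, forces in N, time in s.
With the tool pointing down it reaches from about 275 to 750 mm from the base axis. Payload 10.2 kg.
Tool frame: the origin (TCP) lies at the very end of the fingers, on their centre line; the grasp point (between the pads) lies grip_point_offset behind it (grip_point_offset is the distance from the TCP to the grasp point, in mm); y points along the fingers, x is the direction in which the jaws open and shut, and the axes are right-handed (so a half turn about y gives the same grasp; the last joint's range is limited). The gripper opens to 85 mm and grips with 20 to 120 N. Pads are 22 mm wide; open, the fingers measure 114 mm over their backs; the gripper's body (76 mm by 85 mm) begins 54 mm behind the grasp point. The pads swing forward as they close: fully open they stand 13 mm farther back than shut.
Start: joints at [-1.5, 0.313, 1.498, -0, 1.331, -0.223], TCP at [152.022, -502.514, 231.294] pointing down, gripper open.
Joint ranges: [-2.94, 2.94], [-0.97, 2.17], [0.19, 2.56], [-1.23, 4.37], [0.02, 3.11], [-2.88, 2.88]. Speed limits (rad/s): [2.39, 2.39, 3.01, 3.14, 3.14, 3.14].

INTERFACE

Orientations are given as [roll, pitch, yaw] about the fixed x, y, z axes, in that order (R = Rz(yaw) Ry(pitch) Rx(roll)).
In Python, from rig import observe, get_image, sign_off, grip_point_offset gives the robot as it stands.
- The arm moves only by the tool step_arm, never from a script. Its argument "plan" is a list of rows, each an object of numbers: "fingers": the opening, from -1 (shut) to 1 (fully open), so that 0 is half open; "x", "y", "z": the shift along the world's x, y, z in m; "wx", "wy", "wz": the turn, a rotation vector about the world's x, y, z in units of 5 degrees (1.0 is 5 degrees). In form: [{"fingers": .., "x": .., "y": .., "z": .., "wx": .., "wy": .., "wz": ..}, ...]. A call has 1 to 20 rows; each row shifts and turns the commanded pose from where the row before left it; what a row does not reach is not made up. A row lasts 1/10 s, in which the tool goes at most 50 mm and 8.59 degrees, less where a joint would pass 70% of its speed; a pose out of reach is approached as far as the arm can. A call with a gripper value outside its range is refused whole. The fingers move at their own pace and stop on an object; "newtons" is the grip in N (left out, the last holds). Time passes only in rows, so rows that do not move let the fingers close. It gives the time, the measured TCP pose, the force and the opening at its end, in the units of the state.
- observe(): the state, without advancing time (a new reading comes with each control period).
- get_image(name): name is "side" or "top"; returns a dict with "img" (400x640x3 uint8, blue, green, red), "camera_matrix" (3x3 intrinsics, pixels), "dist" ([k1, k2, p1, p2, k3] as OpenCV has them; the pictures are not rectified), "extrinsics" (4x4, takes a point from camera to world coordinates). Camera axes: x right, y down, z forward; pixel columns grow to the right and rows downward; lengths in mm; the calibration is good to about 2 mm. A picture is of the moment at which its call begins. There is no depth.
- sign_off(): hands the job in, once; it reports no verdict.
The state is a dict: "time": time; "joint_pos": joint angles; "qvel": joint speeds; "effort": joint torques, N m; "eef_pos": TCP position; "eef_rot": TCP orientation; "contact_force": force on the tool from outside, world axes, zero at the start; "wrist_torque": the same for the moment, N m; "gripper_width": opening from 0.0 (shut) to 1.0 (fully open).
Only numpy, scipy, OpenCV 4.12 (cv2) and the standard library are available. Lean on these libraries where they do the work, as an engineer would, in place of code of your own. Each camera call takes 0.05 s, during which the arm holds its last target.

## Working session

There is one attempt and no reset: what is moved stays moved. The work goes in short steps, Python scripts to look and compute and a tool call to move; the robot and the scene stay as the last step left them, time stands still between calls to the robot, and variables do not carry over. Pictures are saved under pics/ and viewed, and the job is handed in when it is done.

Besides the shell and the picture viewer there is one more tool, called by a JSON object that holds its "api" and its "payload". step_arm: Moves the arm, as the interface text tells. Its arguments: {"type":"object","properties":{"plan":{"type":"array","items":{"type":"object","properties":{"fingers":{"type":"number"},"x":{"type":"number"},"y":{"type":"number"},"z":{"type":"number"},"wx":{"type":"number"},"wy":{"type":"number"},"wz":{"type":"number"}}}},"newtons":{"type":"number"}},"required":["plan"]}

```bash
mkdir -p pics; python3 - <<'E'
from rig import *
import cv2
s=observe()
for k,v in s.items(): print(k,v)
print(grip_point_offset)
for n in("side","top"):
    d=get_image(n); cv2.imwrite(f"pics/{n}0.png",d["img"]); print(n,d["camera_matrix"],d["dist"],d["extrinsics"])
E
```

```text
time 0.0
joint_pos [-1.50040428e+00  3.13448657e-01  1.49845927e+00 -8.89510039e-06
  1.33099358e+00 -2.23421916e-01]
qvel [ 0.00030916 -0.0005779  -0.00060314 -0.00061473 -0.00029066  0.00028727]
effort [-1.75366058e-04 -4.12264824e+01 -2.59743351e+01 -1.65221704e-04
  4.17257994e-03 -1.00562886e-05]
eef_pos [ 151.99865488 -502.23895349  230.72741248]
eef_rot [-1.57051475e+00  1.27823506e-03 -1.27698007e+00]
contact_force [ 0.04167803 -0.27866385 -0.86868138]
wrist_torque [ 0.0032663   0.02949604 -0.00549883]
gripper_width 1.0030861738222574
18.700000000000003
side [[441.04040672   0.         318.10720821]
 [  0.         441.04040672 197.18089765]
 [  0.           0.           1.        ]] [0.02346714 0.         0.         0.         0.        ] [[-9.98344106e-01 -4.05946732e-02  4.07568290e-02  4.45723366e+02]
 [-5.58274543e-02  5.12926788e-01 -8.56615086e-01  1.01293506e+03]
 [ 1.38687401e-02 -8.57471972e-01 -5.14343732e-01  6.27734927e+02]
 [ 0.00000000e+00  0.00000000e+00  0.00000000e+00  1.00000000e+00]]
top [[510.02336612   0.         325.00250422]
 [  0.         510.02336612 198.84327523]
 [  0.           0.           1.        ]] [-0.09197117  0.          0.          0.          0.        ] [[ 2.69954096e-02 -9.90131692e-01  1.37515382e-01  3.11300894e+02]
 [-9.99596716e-01 -2.79503974e-02 -5.01799462e-03  1.98560355e+01]
 [ 8.81208507e-03 -1.37324461e-01 -9.90486920e-01  1.40231819e+03]
 [ 0.00000000e+00  0.00000000e+00  0.00000000e+00  1.00000000e+00]]
```

View pics/top0.png

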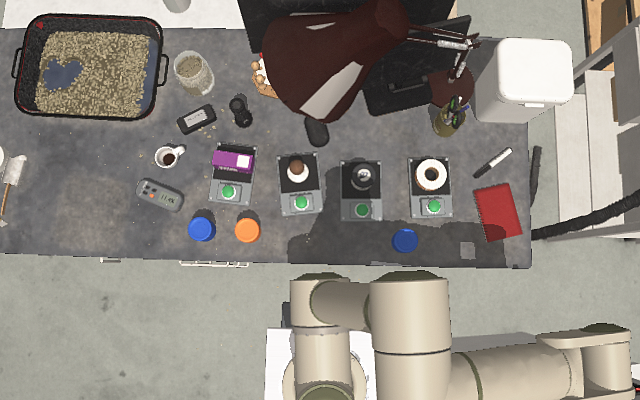

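View pics/side0.png

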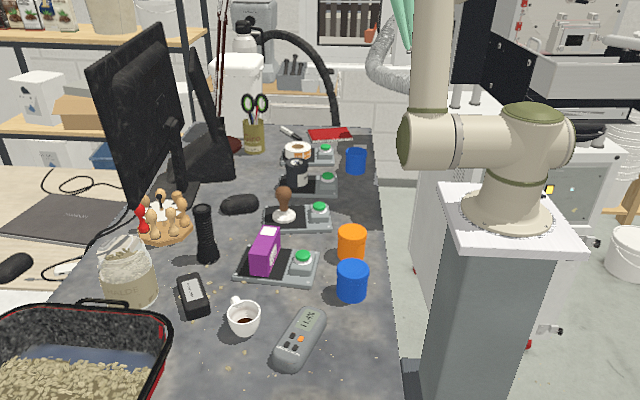

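Top view: the buttons are at about carton (228,191), tamper (302,202), tin (362,210) and roll (434,206). The side view shows the same stations in the order roll, tin, tamper, carton from far to near. Blue and orange look-alikes stand in front. A lamp head hangs behind and above.

```bash
cat > h.py <<'E'
import numpy as np, cv2
def rays(d,px):
    u=cv2.undistortPoints(np.array(px,float).reshape(-1,1,2),d["camera_matrix"],np.array(d["dist"],float)).reshape(-1,2)
    E=d["extrinsics"]; r=np.c_[u,np.ones(len(u))]@E[:3,:3].T
    return E[:3,3],r/np.linalg.norm(r,axis=1)[:,None]
def plane(d,px,z):
    o,r=rays(d,px); return o+r*((z-o[2])/r[:,2])[:,None]
def proj(d,P):
    E=np.linalg.inv(d["extrinsics"]); rv,_=cv2.Rodrigues(E[:3,:3])
    return cv2.projectPoints(np.array(P,float).reshape(-1,3),rv,E[:3,3],d["camera_matrix"],np.array(d["dist"],float))[0].reshape(-1,2)
def greens(d,amin=15):
    h=cv2.cvtColor(d["img"],cv2.COLOR_BGR2HSV)
    m=cv2.inRange(h,(50,110,50),(85,255,255))
    n,_,st,c=cv2.connectedComponentsWithStats(m)
    return [(c[i],st[i]) for i in range(1,n) if st[i][4]>=amin]
def tri(d1,p1,d2,p2):
    o1,r1=rays(d1,[p1]);o2,r2=rays(d2,[p2]);r1=r1[0];r2=r2[0]
    t=np.linalg.lstsq(np.c_[r1,-r2],o2-o1,rcond=None)[0]
    a=o1+t[0]*r1;b=o2+t[1]*r2
    return (a+b)/2,np.linalg.norm(a-b)
E
python3 - <<'E'
from h import *; from rig import *
T=get_image("top");S=get_image("side")
np.set_printoptions(precision=1,suppress=True)
gt=greens(T);gs=greens(S)
for c,s in gt: print("T",c,s,plane(T,[c],45)[0])
for c,s in gs: print("S",c,s,plane(S,[c],45)[0])
for c,s in gt:
    q=plane(T,[c],45)[0]
    b=min(gs,key=lambda g:np.linalg.norm(plane(S,[g[0]],45)[0]-q))
    print(c,b[0],*tri(T,c,S,b[0]))
E
python3 - <<'E'
import cv2
a=cv2.imread('pics/top0.png')[130:260,190:470]; cv2.imwrite('pics/tz.png',cv2.resize(a,None,fx=2.8,fy=2.8,interpolation=2))
a=cv2.imread('pics/side0.png')[120:300,220:380]; cv2.imwrite('pics/sz.png',cv2.resize(a,None,fx=3.3,fy=3.3,interpolation=2))
E
```

```text
T [227.4 191.1] [222 186  11  11  98] [513.4 276.8  45. ]
T [300.9 202. ] [296 197  11  11  98] [489.3  77.3  45. ]
T [434.  205.7] [429 200  11  12 103] [ 489.5 -281.4   45. ]
T [361.9 209.3] [357 205  11  10  92] [474.1 -86.7  45. ]
S [324.8 146.4] [321 144   9   6  46] [ 488.  -272.6   45. ]
S [327.2 175.3] [322 172  11   7  59] [473.1 -78.9  45. ]
S [318.7 205.6] [313 202  12   9  89] [488.2  82.9  45. ]
S [302.3 254.9] [296 250  14  11 132] [511.8 281.2  45. ]
[227.4 191.1] [302.3 254.9] [513.  277.3  42.1] 1.6219970295929484
[300.9 202. ] [318.7 205.6] [489.1  77.4  41.7] 1.2816976515988519
[434.  205.7] [324.8 146.4] [ 489.2 -282.3   40.7] 1.7029068592728374
[361.9 209.3] [327.2 175.3] [473.9 -87.   40.7] 1.3877166810411512
```

View pics/tz.png

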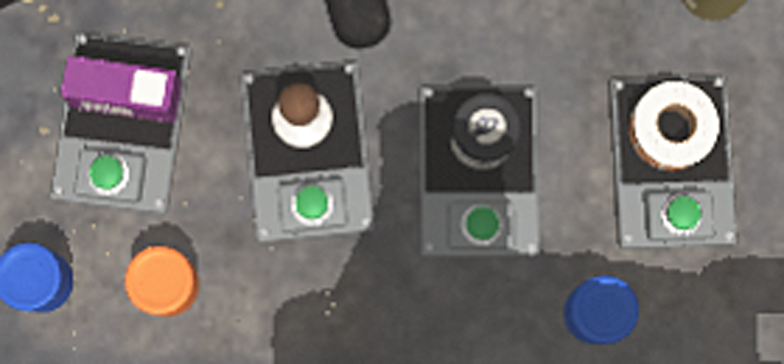

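View pics/sz.png

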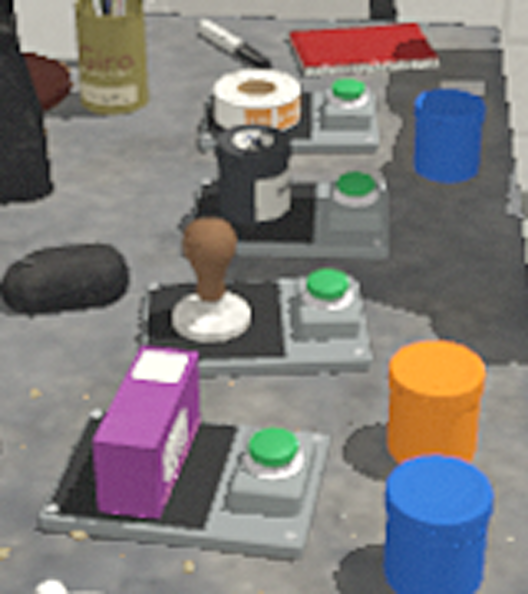

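Closing the fingers and moving above the tin's button (about 474, -87).

{"api": "step_arm", "payload": {"plan": [{"fingers":-1,"x":0.016,"y":0.021,"z":-0.003},{"fingers":-1,"x":0.016,"y":0.021,"z":-0.003},{"fingers":-1,"x":0.016,"y":0.021,"z":-0.003},{"fingers":-1,"x":0.016,"y":0.021,"z":-0.003},{"fingers":-1,"x":0.016,"y":0.021,"z":-0.003},{"fingers":-1,"x":0.016,"y":0.021,"z":-0.003},{"fingers":-1,"x":0.016,"y":0.021,"z":-0.003},{"fingers":-1,"x":0.016,"y":0.021,"z":-0.003},{"fingers":-1,"x":0.016,"y":0.021,"z":-0.003},{"fingers":-1,"x":0.016,"y":0.021,"z":-0.003},{"fingers":-1,"x":0.016,"y":0.021,"z":-0.003},{"fingers":-1,"x":0.016,"y":0.021,"z":-0.003},{"fingers":-1,"x":0.016,"y":0.021,"z":-0.003},{"fingers":-1,"x":0.016,"y":0.021,"z":-0.003},{"fingers":-1,"x":0.016,"y":0.021,"z":-0.003},{"fingers":-1,"x":0.016,"y":0.021,"z":-0.003},{"fingers":-1,"x":0.016,"y":0.021,"z":-0.003},{"fingers":-1,"x":0.016,"y":0.021,"z":-0.003},{"fingers":-1,"x":0.016,"y":0.021,"z":-0.003},{"fingers":-1,"x":0.016,"y":0.016,"z":-0.003}], "newtons": 20}}

```text
schema error: expected keys fingers, x, y, z, wx, wy, wz
```

{"api": "step_arm", "payload": {"plan": [{"fingers":-1,"x":0.016,"y":0.021,"z":-0.003,"wx":0,"wy":0,"wz":0},{"fingers":-1,"x":0.016,"y":0.021,"z":-0.003,"wx":0,"wy":0,"wz":0},{"fingers":-1,"x":0.016,"y":0.021,"z":-0.003,"wx":0,"wy":0,"wz":0},{"fingers":-1,"x":0.016,"y":0.021,"z":-0.003,"wx":0,"wy":0,"wz":0},{"fingers":-1,"x":0.016,"y":0.021,"z":-0.003,"wx":0,"wy":0,"wz":0},{"fingers":-1,"x":0.016,"y":0.021,"z":-0.003,"wx":0,"wy":0,"wz":0},{"fingers":-1,"x":0.016,"y":0.021,"z":-0.003,"wx":0,"wy":0,"wz":0},{"fingers":-1,"x":0.016,"y":0.021,"z":-0.003,"wx":0,"wy":0,"wz":0},{"fingers":-1,"x":0.016,"y":0.021,"z":-0.003,"wx":0,"wy":0,"wz":0},{"fingers":-1,"x":0.016,"y":0.021,"z":-0.003,"wx":0,"wy":0,"wz":0},{"fingers":-1,"x":0.016,"y":0.021,"z":-0.003,"wx":0,"wy":0,"wz":0},{"fingers":-1,"x":0.016,"y":0.021,"z":-0.003,"wx":0,"wy":0,"wz":0},{"fingers":-1,"x":0.016,"y":0.021,"z":-0.003,"wx":0,"wy":0,"wz":0},{"fingers":-1,"x":0.016,"y":0.021,"z":-0.003,"wx":0,"wy":0,"wz":0},{"fingers":-1,"x":0.016,"y":0.021,"z":-0.003,"wx":0,"wy":0,"wz":0},{"fingers":-1,"x":0.016,"y":0.021,"z":-0.003,"wx":0,"wy":0,"wz":0},{"fingers":-1,"x":0.016,"y":0.021,"z":-0.003,"wx":0,"wy":0,"wz":0},{"fingers":-1,"x":0.016,"y":0.021,"z":-0.003,"wx":0,"wy":0,"wz":0},{"fingers":-1,"x":0.016,"y":0.021,"z":-0.003,"wx":0,"wy":0,"wz":0},{"fingers":-1,"x":0.016,"y":0.016,"z":-0.003,"wx":0,"wy":0,"wz":0}], "newtons": 20}}

```text
time: 2.2
eef_pos: [472.5, -86.2, 171.1]
eef_rot: [-1.571, 0.0, -1.276]
contact_force: [0.5, -0.1, -0.4]
gripper_width: 0.001
```

{"api": "step_arm", "payload": {"plan": [{"fingers":-1,"x":0.002,"y":0,"z":-0.03,"wx":0,"wy":0,"wz":0},{"fingers":-1,"x":0,"y":0,"z":-0.03,"wx":0,"wy":0,"wz":0},{"fingers":-1,"x":0,"y":0,"z":-0.03,"wx":0,"wy":0,"wz":0},{"fingers":-1,"x":0,"y":0,"z":-0.015,"wx":0,"wy":0,"wz":0},{"fingers":-1,"x":0,"y":0,"z":0,"wx":0,"wy":0,"wz":0},{"fingers":-1,"x":0,"y":0,"z":0,"wx":0,"wy":0,"wz":0}]}}

```text
time: 2.8
eef_pos: [474.3, -87.7, 66.8]
eef_rot: [-1.571, -0.0, -1.277]
contact_force: [-0.8, -0.9, -0.2]
gripper_width: 0.001
```

```bash
python3 - <<'E'
from h import *; from rig import *
s=observe(); print(s['time'],s['eef_pos'],s['contact_force'])
T=get_image("top");S=get_image("side")
print(proj(T,s['eef_pos']),proj(S,s['eef_pos']))
cv2.imwrite('pics/t1.png',cv2.resize(T['img'][120:280,270:470],None,fx=3.5,fy=3.5))
cv2.imwrite('pics/s1.png',cv2.resize(S['img'][100:250,240:400],None,fx=4,fy=4))
E
```

```text
2.8 [474.27963392 -87.65082833  66.79346668] [-0.82957381 -0.88489131 -0.20110984]
[[362.91600279 208.32583543]] [[327.10988739 166.87143323]]
```

View pics/s1.png

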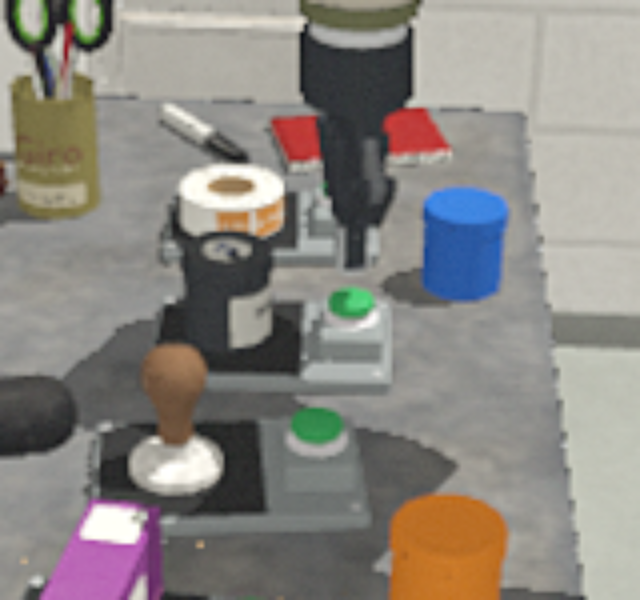

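View pics/t1.png

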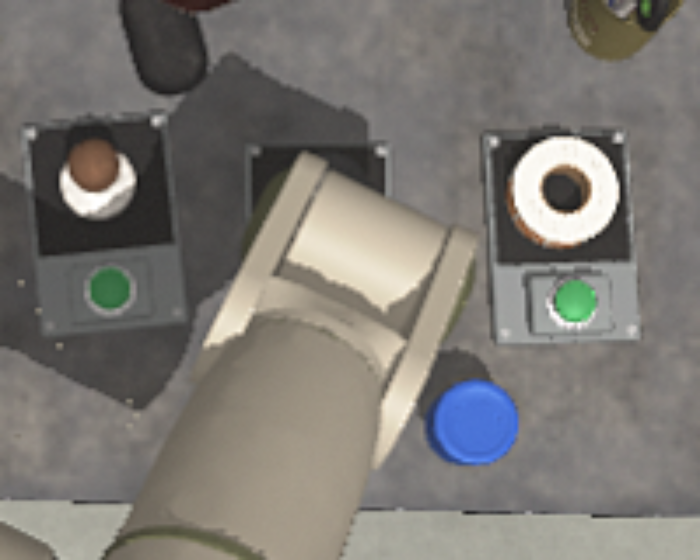

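The fingertip appears at about (328,166) in the side view, directly above the tin's button, and this agrees with the projection. Pressing down gently.

{"api": "step_arm", "payload": {"plan": [{"fingers":-1,"x":0,"y":0,"z":-0.01,"wx":0,"wy":0,"wz":0},{"fingers":-1,"x":0,"y":0,"z":-0.006,"wx":0,"wy":0,"wz":0},{"fingers":-1,"x":0,"y":0,"z":-0.002,"wx":0,"wy":0,"wz":0},{"fingers":-1,"x":0,"y":0,"z":-0.002,"wx":0,"wy":0,"wz":0},{"fingers":-1,"x":0,"y":0,"z":-0.002,"wx":0,"wy":0,"wz":0},{"fingers":-1,"x":0,"y":0,"z":-0.002,"wx":0,"wy":0,"wz":0},{"fingers":-1,"x":0,"y":0,"z":-0.001,"wx":0,"wy":0,"wz":0},{"fingers":-1,"x":0,"y":0,"z":-0.001,"wx":0,"wy":0,"wz":0},{"fingers":-1,"x":0,"y":0,"z":0,"wx":0,"wy":0,"wz":0},{"fingers":-1,"x":0,"y":0,"z":0,"wx":0,"wy":0,"wz":0}]}}

```text
time: 3.9
eef_pos: [474.1, -87.5, 40.3]
eef_rot: [-1.571, -0.0, -1.277]
contact_force: [-1.7, -0.4, 1.2]
gripper_width: 0.0
```

{"api": "step_arm", "payload": {"plan": [{"fingers":-1,"x":0,"y":0,"z":-0.001,"wx":0,"wy":0,"wz":0},{"fingers":-1,"x":0,"y":0,"z":-0.001,"wx":0,"wy":0,"wz":0},{"fingers":-1,"x":0,"y":0,"z":0,"wx":0,"wy":0,"wz":0},{"fingers":-1,"x":0,"y":0,"z":0,"wx":0,"wy":0,"wz":0}]}}

```text
time: 4.3
eef_pos: [474.1, -87.6, 38.3]
eef_rot: [-1.571, -0.0, -1.277]
contact_force: [-1.3, -0.4, 1.1]
gripper_width: -0.0
```

{"api": "step_arm", "payload": {"plan": [{"fingers":-1,"x":0,"y":0,"z":-0.001,"wx":0,"wy":0,"wz":0},{"fingers":-1,"x":0,"y":0,"z":0,"wx":0,"wy":0,"wz":0}]}}

```text
time: 4.5
eef_pos: [474.1, -87.6, 37.4]
eef_rot: [-1.571, -0.0, -1.277]
contact_force: [-0.9, 0.6, 4.4]
gripper_width: -0.002
```

{"api": "step_arm", "payload": {"plan": [{"fingers":-1,"x":0,"y":0,"z":-0.001,"wx":0,"wy":0,"wz":0},{"fingers":-1,"x":0,"y":0,"z":0,"wx":0,"wy":0,"wz":0}]}}

```text
time: 4.7
eef_pos: [474.1, -87.6, 36.5]
eef_rot: [-1.571, -0.0, -1.277]
contact_force: [-1.2, 0.9, 6.3]
gripper_width: 0.004
```

{"api": "step_arm", "payload": {"plan": [{"fingers":-1,"x":0,"y":0,"z":0.01,"wx":0,"wy":0,"wz":0},{"fingers":-1,"x":0,"y":0,"z":0.03,"wx":0,"wy":0,"wz":0},{"fingers":-1,"x":0,"y":0,"z":0.04,"wx":0,"wy":0,"wz":0},{"fingers":-1,"x":0,"y":0,"z":0.034,"wx":0,"wy":0,"wz":0},{"fingers":-1,"x":0,"y":0,"z":0,"wx":0,"wy":0,"wz":0}]}}

```text
time: 5.2
eef_pos: [475.9, -88.3, 154.8]
eef_rot: [-1.564, -0.006, -1.277]
contact_force: [0.5, -0.5, -0.6]
gripper_width: 0.0
```

```bash
cat > look.py <<'E'
import sys
from h import *; from rig import *
np.set_printoptions(precision=1,suppress=True)
n=sys.argv[1]
T=get_image("top");S=get_image("side");s=observe(); print(s['time'],s['eef_pos'],s['contact_force'])
for c,q in greens(S,10): print("S",c,q)
for c,q in greens(T,10): print("T",c,q)
for b in [(474,-87.3),(513,277.3),(489,-282),(489,77.4)]: print(b,proj(S,[(*b,42),(*b,33)]))
cv2.imwrite(f'pics/s{n}.png',cv2.resize(S['img'][120:300,220:380],None,fx=3.3,fy=3.3))
cv2.imwrite(f'pics/t{n}.png',cv2.resize(T['img'][130:260,190:470],None,fx=2.8,fy=2.8))
E
python3 look.py 2
```

```text
5.3 [474.  -87.5 150.6] [ 0.8  0.1 -0.1]
S [324.8 146.4] [321 144   9   6  46]
S [327.3 177.6] [322 175  11   6  51]
S [318.7 205.8] [313 202  13   9  86]
S [302.3 255. ] [295 250  15  11 134]
T [227.4 191.3] [222 186  11  11  94]
T [301.  202.2] [296 197  11  11  93]
T [433.9 205.7] [429 200  11  12 100]
(474, -87.3) [[327.  174.8]
 [326.9 177.6]]
(513, 277.3) [[301.9 254.9]
 [302.  258.2]]
(489, -282) [[324.7 146. ]
 [324.6 148.6]]
(489, 77.4) [[318.5 205.4]
 [318.4 208.5]]
```

View pics/s2.png

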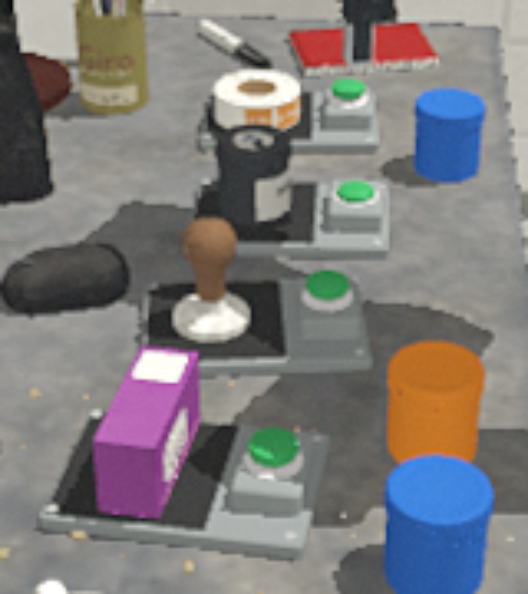

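The tin's button moved down about 2.5–3 px in the side view, where 9 mm should give 2.8 px. The force and depth also say it is fully in. Next is the carton, passing over the tamper at z = 150.

{"api": "step_arm", "payload": {"plan": [{"fingers":-1,"x":0.003,"y":0.026,"z":0,"wx":0,"wy":0,"wz":0},{"fingers":-1,"x":0.003,"y":0.026,"z":0,"wx":0,"wy":0,"wz":0},{"fingers":-1,"x":0.003,"y":0.026,"z":0,"wx":0,"wy":0,"wz":0},{"fingers":-1,"x":0.003,"y":0.026,"z":0,"wx":0,"wy":0,"wz":0},{"fingers":-1,"x":0.003,"y":0.026,"z":0,"wx":0,"wy":0,"wz":0},{"fingers":-1,"x":0.003,"y":0.026,"z":0,"wx":0,"wy":0,"wz":0},{"fingers":-1,"x":0.003,"y":0.026,"z":0,"wx":0,"wy":0,"wz":0},{"fingers":-1,"x":0.003,"y":0.026,"z":0,"wx":0,"wy":0,"wz":0},{"fingers":-1,"x":0.003,"y":0.026,"z":0,"wx":0,"wy":0,"wz":0},{"fingers":-1,"x":0.003,"y":0.026,"z":0,"wx":0,"wy":0,"wz":0},{"fingers":-1,"x":0.003,"y":0.026,"z":0,"wx":0,"wy":0,"wz":0},{"fingers":-1,"x":0.003,"y":0.026,"z":0,"wx":0,"wy":0,"wz":0},{"fingers":-1,"x":0.003,"y":0.026,"z":0,"wx":0,"wy":0,"wz":0},{"fingers":-1,"x":0,"y":0.027,"z":0,"wx":0,"wy":0,"wz":0},{"fingers":-1,"x":0,"y":0,"z":0,"wx":0,"wy":0,"wz":0},{"fingers":-1,"x":0,"y":0,"z":-0.03,"wx":0,"wy":0,"wz":0},{"fingers":-1,"x":0,"y":0,"z":-0.03,"wx":0,"wy":0,"wz":0},{"fingers":-1,"x":0,"y":0,"z":-0.02,"wx":0,"wy":0,"wz":0},{"fingers":-1,"x":0,"y":0,"z":0,"wx":0,"wy":0,"wz":0},{"fingers":-1,"x":0,"y":0,"z":0,"wx":0,"wy":0,"wz":0}]}}

```text
time: 7.3
eef_pos: [513.0, 277.0, 70.2]
eef_rot: [-1.572, -0.0, -1.277]
contact_force: [0.0, 0.9, 0.1]
gripper_width: 0.003
```

```bash
python3 look.py 3; python3 -c "
from h import *;from rig import *
print(proj(get_image('side'),observe()['eef_pos']))"
```

```text
7.4 [513.6 277.4  71.4] [ 0.1 -0.3  1. ]
S [327.2 177.5] [322 175  11   6  50]
S [318.7 205.7] [313 202  12   9  83]
S [302.3 255. ] [295 250  15  11 134]
T [300.9 202. ] [296 197  11  11  98]
T [434.  205.7] [429 200  11  12 103]
T [361.6 209.7] [357 205  11  11  93]
(474, -87.3) [[327.  174.8]
 [326.9 177.6]]
(513, 277.3) [[301.9 254.9]
 [302.  258.2]]
(489, -282) [[324.7 146. ]
 [324.6 148.6]]
(489, 77.4) [[318.5 205.4]
 [318.4 208.5]]
[[301.58937522 243.75880534]]
```

View pics/s3.png

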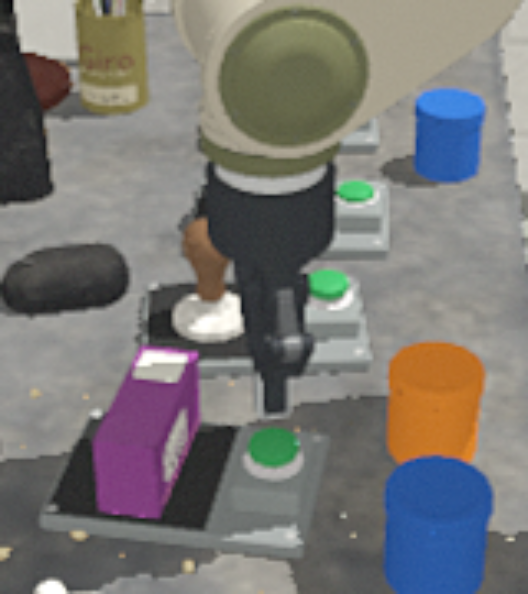

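The fingertip at about (303,244) is centred above the carton's button. Pressing.

{"api": "step_arm", "payload": {"plan": [{"fingers":-1,"x":0,"y":0,"z":-0.014,"wx":0,"wy":0,"wz":0},{"fingers":-1,"x":0,"y":0,"z":-0.006,"wx":0,"wy":0,"wz":0},{"fingers":-1,"x":0,"y":0,"z":-0.002,"wx":0,"wy":0,"wz":0},{"fingers":-1,"x":0,"y":0,"z":-0.002,"wx":0,"wy":0,"wz":0},{"fingers":-1,"x":0,"y":0,"z":-0.002,"wx":0,"wy":0,"wz":0},{"fingers":-1,"x":0,"y":0,"z":-0.002,"wx":0,"wy":0,"wz":0},{"fingers":-1,"x":0,"y":0,"z":-0.001,"wx":0,"wy":0,"wz":0},{"fingers":-1,"x":0,"y":0,"z":-0.001,"wx":0,"wy":0,"wz":0},{"fingers":-1,"x":0,"y":0,"z":-0.001,"wx":0,"wy":0,"wz":0},{"fingers":-1,"x":0,"y":0,"z":-0.001,"wx":0,"wy":0,"wz":0},{"fingers":-1,"x":0,"y":0,"z":0,"wx":0,"wy":0,"wz":0},{"fingers":-1,"x":0,"y":0,"z":0,"wx":0,"wy":0,"wz":0}]}}

```text
time: 8.65
eef_pos: [513.1, 277.5, 38.3]
eef_rot: [-1.571, 0.0, -1.277]
contact_force: [-1.4, -0.3, 2.0]
gripper_width: 0.003
```

{"api": "step_arm", "payload": {"plan": [{"fingers":-1,"x":0,"y":0,"z":-0.001,"wx":0,"wy":0,"wz":0},{"fingers":-1,"x":0,"y":0,"z":0,"wx":0,"wy":0,"wz":0}]}}

```text
time: 8.85
eef_pos: [513.1, 277.5, 37.4]
eef_rot: [-1.571, 0.0, -1.277]
contact_force: [-1.6, -0.7, 4.5]
gripper_width: -0.005
```

{"api": "step_arm", "payload": {"plan": [{"fingers":-1,"x":0,"y":0,"z":-0.001,"wx":0,"wy":0,"wz":0},{"fingers":-1,"x":0,"y":0,"z":0,"wx":0,"wy":0,"wz":0}]}}

```text
time: 9.05
eef_pos: [513.1, 277.5, 36.6]
eef_rot: [-1.57, -0.0, -1.277]
contact_force: [-2.0, -1.0, 6.3]
gripper_width: 0.0
```

{"api": "step_arm", "payload": {"plan": [{"fingers":-1,"x":0,"y":0,"z":0.01,"wx":0,"wy":0,"wz":0},{"fingers":-1,"x":0,"y":0,"z":0.03,"wx":0,"wy":0,"wz":0},{"fingers":-1,"x":0,"y":0,"z":0.04,"wx":0,"wy":0,"wz":0},{"fingers":-1,"x":0,"y":0,"z":0.034,"wx":0,"wy":0,"wz":0},{"fingers":-1,"x":0,"y":0,"z":0,"wx":0,"wy":0,"wz":0},{"fingers":-1,"x":0,"y":0,"z":0,"wx":0,"wy":0,"wz":0}]}}

```text
time: 9.65
eef_pos: [513.1, 277.5, 150.7]
eef_rot: [-1.57, -0.0, -1.277]
contact_force: [0.0, 0.4, -0.3]
gripper_width: -0.003
```

```bash
python3 look.py 4
```

```text
9.75 [512.5 277.3 149.1] [-0.4 -0.8 -0.5]
S [262.8  98.5] [259  96   7   8  11]
S [325.2 146.4] [322 144   8   6  42]
S [327.2 177.5] [322 175  11   6  50]
S [318.6 205.8] [313 202  12   9  84]
S [302.5 257.8] [296 253  14  11 120]
T [301. 202.] [296 197  11  11  97]
T [434.  205.7] [429 200  11  12 103]
T [361.6 209.7] [357 205  11  11  93]
(474, -87.3) [[327.  174.8]
 [326.9 177.6]]
(513, 277.3) [[301.9 254.9]
 [302.  258.2]]
(489, -282) [[324.7 146. ]
 [324.6 148.6]]
(489, 77.4) [[318.5 205.4]
 [318.4 208.5]]
```

View pics/s4.png

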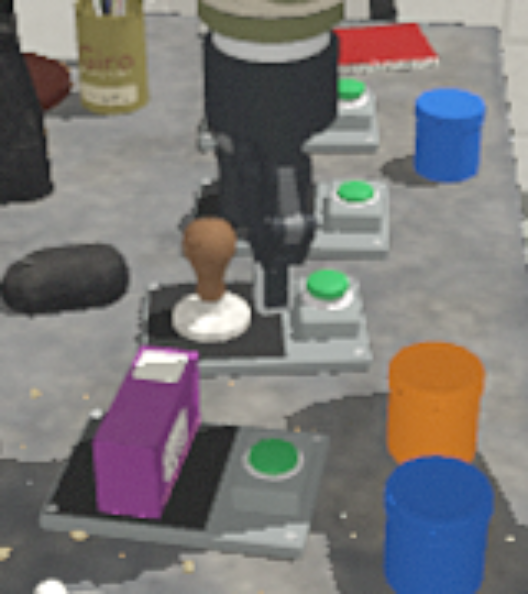

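The carton's button went down (254.9 → 257.8 px). Now to the roll.

{"api": "step_arm", "payload": {"plan": [{"fingers":-1,"x":-0.002,"y":-0.028,"z":0,"wx":0,"wy":0,"wz":0},{"fingers":-1,"x":-0.002,"y":-0.028,"z":0,"wx":0,"wy":0,"wz":0},{"fingers":-1,"x":-0.002,"y":-0.028,"z":0,"wx":0,"wy":0,"wz":0},{"fingers":-1,"x":-0.002,"y":-0.028,"z":0,"wx":0,"wy":0,"wz":0},{"fingers":-1,"x":-0.001,"y":-0.028,"z":0,"wx":0,"wy":0,"wz":0},{"fingers":-1,"x":-0.001,"y":-0.028,"z":0,"wx":0,"wy":0,"wz":0},{"fingers":-1,"x":-0.001,"y":-0.028,"z":0,"wx":0,"wy":0,"wz":0},{"fingers":-1,"x":-0.001,"y":-0.028,"z":0,"wx":0,"wy":0,"wz":0},{"fingers":-1,"x":-0.001,"y":-0.028,"z":0,"wx":0,"wy":0,"wz":0},{"fingers":-1,"x":-0.001,"y":-0.028,"z":0,"wx":0,"wy":0,"wz":0},{"fingers":-1,"x":-0.001,"y":-0.028,"z":0,"wx":0,"wy":0,"wz":0},{"fingers":-1,"x":-0.001,"y":-0.028,"z":0,"wx":0,"wy":0,"wz":0},{"fingers":-1,"x":-0.001,"y":-0.028,"z":0,"wx":0,"wy":0,"wz":0},{"fingers":-1,"x":-0.001,"y":-0.028,"z":0,"wx":0,"wy":0,"wz":0},{"fingers":-1,"x":-0.001,"y":-0.028,"z":0,"wx":0,"wy":0,"wz":0},{"fingers":-1,"x":-0.001,"y":-0.028,"z":0,"wx":0,"wy":0,"wz":0},{"fingers":-1,"x":-0.001,"y":-0.028,"z":0,"wx":0,"wy":0,"wz":0},{"fingers":-1,"x":-0.001,"y":-0.028,"z":0,"wx":0,"wy":0,"wz":0},{"fingers":-1,"x":-0.001,"y":-0.028,"z":0,"wx":0,"wy":0,"wz":0},{"fingers":-1,"x":-0.001,"y":-0.028,"z":0,"wx":0,"wy":0,"wz":0}]}}

```text
time: 11.75
eef_pos: [488.4, -283.4, 149.0]
eef_rot: [-1.572, 0.002, -1.277]
contact_force: [-0.0, 0.2, 0.1]
gripper_width: 0.002
```

{"api": "step_arm", "payload": {"plan": [{"fingers":-1,"x":0,"y":0,"z":0,"wx":0,"wy":0,"wz":0},{"fingers":-1,"x":0,"y":0,"z":-0.03,"wx":0,"wy":0,"wz":0},{"fingers":-1,"x":0,"y":0,"z":-0.03,"wx":0,"wy":0,"wz":0},{"fingers":-1,"x":0,"y":0,"z":-0.02,"wx":0,"wy":0,"wz":0},{"fingers":-1,"x":0,"y":0,"z":0,"wx":0,"wy":0,"wz":0},{"fingers":-1,"x":0,"y":0,"z":0,"wx":0,"wy":0,"wz":0}]}}

```text
time: 12.35
eef_pos: [489.1, -282.1, 70.4]
eef_rot: [-1.571, 0.001, -1.277]
contact_force: [-0.6, -0.5, -0.1]
gripper_width: 0.001
```

```bash
python3 look.py 5; python3 -c "
from h import *;from rig import *
print(proj(get_image('side'),observe()['eef_pos']))"
```

```text
12.45 [ 489.5 -282.6   71.4] [-0.5  0.5  0.8]
S [324.9 146.5] [321 144   9   6  45]
S [327.2 177.5] [322 175  11   6  52]
S [318.7 205.8] [313 202  12   9  88]
S [302.3 257.8] [295 253  15  10 117]
T [228.  191.8] [223 187  11  11  95]
T [301.  202.2] [296 197  11  11  93]
T [361.5 209.7] [357 205  11  11  90]
(474, -87.3) [[327.  174.8]
 [326.9 177.6]]
(513, 277.3) [[301.9 254.9]
 [302.  258.2]]
(489, -282) [[324.7 146. ]
 [324.6 148.6]]
(489, 77.4) [[318.5 205.4]
 [318.4 208.5]]
[[324.69957083 137.40112208]]
```

View pics/s5.png

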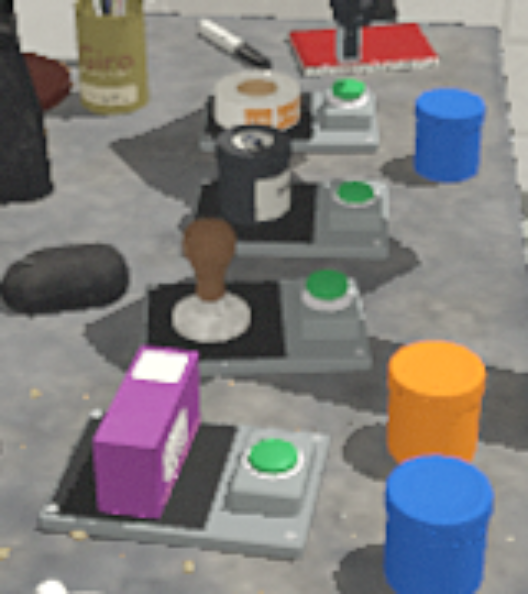

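The fingertip at about (325,138) is above the roll's button at (325,146). The tin and carton buttons are still in and the tamper's is out. Pressing.

{"api": "step_arm", "payload": {"plan": [{"fingers":-1,"x":0,"y":0,"z":-0.014,"wx":0,"wy":0,"wz":0},{"fingers":-1,"x":0,"y":0,"z":-0.006,"wx":0,"wy":0,"wz":0},{"fingers":-1,"x":0,"y":0,"z":-0.002,"wx":0,"wy":0,"wz":0},{"fingers":-1,"x":0,"y":0,"z":-0.002,"wx":0,"wy":0,"wz":0},{"fingers":-1,"x":0,"y":0,"z":-0.002,"wx":0,"wy":0,"wz":0},{"fingers":-1,"x":0,"y":0,"z":-0.002,"wx":0,"wy":0,"wz":0},{"fingers":-1,"x":0,"y":0,"z":-0.001,"wx":0,"wy":0,"wz":0},{"fingers":-1,"x":0,"y":0,"z":-0.001,"wx":0,"wy":0,"wz":0},{"fingers":-1,"x":0,"y":0,"z":-0.001,"wx":0,"wy":0,"wz":0},{"fingers":-1,"x":0,"y":0,"z":-0.001,"wx":0,"wy":0,"wz":0},{"fingers":-1,"x":0,"y":0,"z":-0.001,"wx":0,"wy":0,"wz":0},{"fingers":-1,"x":0,"y":0,"z":0,"wx":0,"wy":0,"wz":0}]}}

```text
time: 13.7
eef_pos: [489.0, -282.6, 37.3]
eef_rot: [-1.571, -0.0, -1.277]
contact_force: [-1.7, 1.6, 4.4]
gripper_width: -0.001
```

{"api": "step_arm", "payload": {"plan": [{"fingers":-1,"x":0,"y":0,"z":-0.001,"wx":0,"wy":0,"wz":0},{"fingers":-1,"x":0,"y":0,"z":0,"wx":0,"wy":0,"wz":0}]}}

```text
time: 13.9
eef_pos: [489.1, -282.6, 36.5]
eef_rot: [-1.571, -0.0, -1.277]
contact_force: [-2.0, 2.4, 6.5]
gripper_width: 0.004
```

{"api": "step_arm", "payload": {"plan": [{"fingers":-1,"x":0,"y":0,"z":0.01,"wx":0,"wy":0,"wz":0},{"fingers":-1,"x":0,"y":0,"z":0.03,"wx":0,"wy":0,"wz":0},{"fingers":-1,"x":0,"y":0,"z":0.04,"wx":0,"wy":0,"wz":0},{"fingers":-1,"x":0,"y":0,"z":0.04,"wx":0,"wy":0,"wz":0},{"fingers":-1,"x":-0.02,"y":-0.02,"z":0.03,"wx":0,"wy":0,"wz":0},{"fingers":-1,"x":-0.03,"y":-0.03,"z":0.02,"wx":0,"wy":0,"wz":0},{"fingers":-1,"x":-0.03,"y":-0.03,"z":0,"wx":0,"wy":0,"wz":0},{"fingers":-1,"x":-0.03,"y":-0.03,"z":0,"wx":0,"wy":0,"wz":0},{"fingers":-1,"x":-0.03,"y":-0.03,"z":0,"wx":0,"wy":0,"wz":0},{"fingers":-1,"x":0,"y":0,"z":0,"wx":0,"wy":0,"wz":0},{"fingers":-1,"x":0,"y":0,"z":0,"wx":0,"wy":0,"wz":0}]}}

```text
time: 15.0
eef_pos: [348.6, -422.9, 206.5]
eef_rot: [-1.57, -0.0, -1.279]
contact_force: [-0.1, 0.0, 0.2]
gripper_width: -0.003
```

```bash
python3 look.py 6
```

```text
15.1 [ 349.6 -421.9  206.5] [ 0.1  0.2 -0.6]
S [324.9 148.5] [321 147   9   4  33]
S [327.2 177.5] [322 175  11   6  53]
S [318.7 205.8] [313 202  13   9  87]
S [302.3 257.8] [295 253  15  10 117]
T [228.  191.8] [223 187  11  11  95]
T [301.  202.2] [296 197  11  11  93]
T [433.2 206.2] [428 201  11  11  93]
T [361.6 209.7] [357 205  11  11  93]
(474, -87.3) [[327.  174.8]
 [326.9 177.6]]
(513, 277.3) [[301.9 254.9]
 [302.  258.2]]
(489, -282) [[324.7 146. ]
 [324.6 148.6]]
(489, 77.4) [[318.5 205.4]
 [318.4 208.5]]
```

View pics/s6.png

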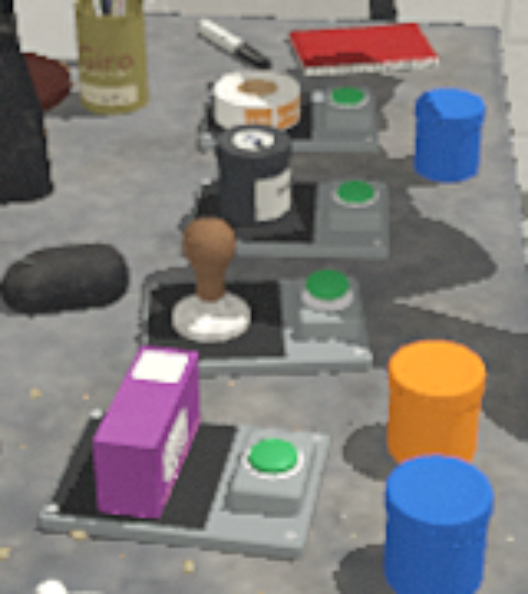

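View pics/t6.png

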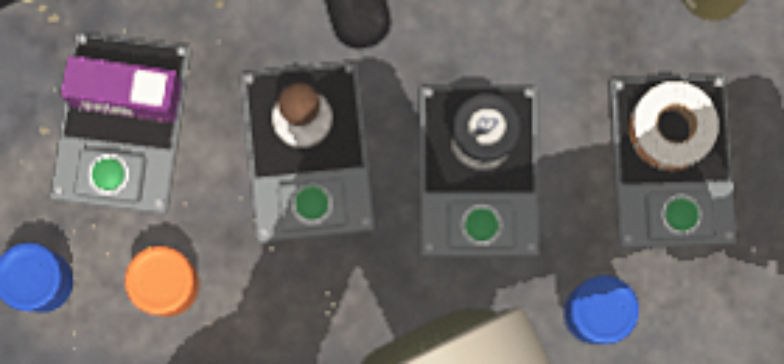

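The tin, carton and roll buttons are all down: side-view rows 177.5, 257.8 and 148.5, against 177.6, 258.2 and 148.6 expected for fully in. The tamper's is unchanged at 205.8, and the goods have not moved. The arm is clear, so I'm handing in.

```bash
python3 -c "
from rig import *
print(sign_off())"
```

```text
the job is handed in; nothing more can be done
None
```

I pressed the three buttons in the order asked (tin, carton, roll) with the closed fingertips, then handed the job in at about 15 s with the arm clear of everything.

- **Presses:** each button was pushed to a fingertip height of about 36.5 mm with 6.3–6.5 N. The force only rose after the full 9 mm travel, so they bottomed out.
- **Last camera check:** the three pressed buttons stayed down. In the side view they sat within 0.4 px of the fully-in position. The tamper's button was still out, and the goods looked unmoved in both views.
- **Disagreements:** none of the checks failed. Triangulated button heights read 1–2 mm low, which is within the stated calibration error. The camera can only resolve about 1 mm of button travel, so "fully in" rests mainly on the force and depth readings.

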